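# Take the wide tape roll off its stand

### The arm

A 6-joint arm with a two-finger parallel gripper is mounted at the origin on the work surface. World frame = base frame: x ahead of the robot, y to its left, z up, the work surface at z = 0. Lengths are in m, angles in rad, forces in N, time in s.
With the tool pointing down it reaches from about 0.375 to 0.9 m from the base axis. Payload 3.1 kg.
Tool frame: the origin (TCP) lies at the very end of the fingers, on their centre line; the grasp point (between the pads) lies 19 mm behind it (manip.tcp_to_grasp is the distance from the TCP to the grasp point, in m); z points along the fingers, y is the line along which they close (so a half turn about z gives the same grasp; the last joint's range is limited). The gripper opens to 85 mm and grips with 20 to 120 N. Pads are 22 mm wide; open, the fingers measure 114 mm over their backs; the gripper's body (76 mm by 85 mm) begins 54 mm behind the grasp point. The pads swing forward as they close: fully open they stand 13 mm farther back than shut.
Start: joints at [-1.494, 0.527, 1.433, -0, 1.181, -0.178], TCP at [0.158, -0.605, 0.195] pointing down, gripper open.
Joint ranges: [-3.08, 3.08], [-0.75, 2.2], [0.22, 2.44], [-1.43, 4.57], [0, 2.65], [-2.85, 2.85]. Speed limits (rad/s): [2.79, 2.79, 3.14, 3.14, 3.14, 3.14].

### API

Orientations are given as a unit quaternion [x, y, z, w].
In Python, from station import manip gives the robot as it stands. The module is installed in compiled form; this text tells all that it offers.
- The arm moves only by the tool step_arm, never from a script. Its argument "commands" is one flat list of numbers, 6 for each row, row after row: the shift along the tool's x, y, z in m, then the turn, a rotation vector about the tool's x, y, z in degrees. A call has exactly 10 rows; each row is the pose to reach, as a shift and turn from the pose commanded when the call began, along the tool's axes at that moment; what a row does not reach only later rows make up. A row lasts 1/10 s, in which the tool goes at most 50 mm and 8.59 degrees, less where a joint would pass 70% of its speed; a pose out of reach is approached as far as the arm can. A call with a gripper value outside its range is refused whole. "jaw" is the opening in per cent of the stroke, from 0 (shut) to 100 (fully open), set as the call begins (left out, the last holds). The fingers move at their own pace and stop on an object; "grip_force" is the grip in N (left out, the last holds). Time passes only in rows, so rows that repeat a pose let the fingers close, or fill a call up. It gives the time, the measured TCP pose, the force, the opening and the grip force at its end, in the units of the state.
- manip.sense(): the state, without advancing time (a new reading comes with each control period).
- manip.snapshot(name): name is "scene" or "side" or "wrist"; returns a dict with "pixels" (400x640x3 uint8, blue, green, red), "fx", "fy", "cx", "cy" (pixels), "R" (3x3) and "t" (3): a world point X has camera coordinates R X + t; the wrist camera has in their place "mount" (4x4, takes a point from camera to tool coordinates, whose origin is the TCP and whose axes are the flange's). Camera axes: x right, y down, z forward; pixel columns grow to the right and rows downward; lengths in m; the calibration is good to about 2 mm. A picture is of the moment at which its call begins: read the wrist's pose just before it. There is no depth.
- manip.sign_off(): hands the job in; it is judged then, once.
The state is a dict: "t": time; "q": joint angles; "qd": joint speeds; "tau": joint torques, N m; "tcp_pos": TCP position; "tool_rot": TCP orientation; "force": force on the tool from outside, world axes, zero at the start; "ft_torque": the same for the moment, N m; "finger_gap": opening from 0.0 (shut) to 1.0 (fully open); "gripper_force": force on a finger pad.
Only numpy, scipy, OpenCV 4.12 (cv2) and the standard library are available. Lean on these libraries where they do the work, as an engineer would, in place of code of your own. Each camera call takes 0.05 s, during which the arm holds its last target. There are 200 camera calls.

### The job

On the tape stand, swing the keeper bar fully open so that it no longer covers the rolls, slide the wide (taller) roll of tape straight up off its spindle without forcing it, and set it down gently, flat on its end face, in the grey tray beside the jar. Leave the narrow roll on its spindle, the bar open, and the jar and screwdriver where they are.

Things in the scene. Friction and masses are not known exactly. Their poses are not given: they have to be found in the camera images.
- stand: Tape stand, fixed to the bench: wooden board 100 mm (its x) by 270 mm (its y) by 20 mm thick. Origin at the centre of the board's underside, z up. Two upright steel spindles, 20 mm diameter, stand on it at y = +85 and y = -85 mm, their tips 95 mm above the bench. Midway between them is a pillar 18 mm in diameter that carries the keeper bar. Heights in mm above the bench: board top 20, underside of bar 100, top of bar 112, pivot cap top 118.
- bar (a joint): Keeper bar's angle on the pillar (rad): 0 = along the stand's y axis, lying 5 mm above both spindle tips and blocking both rolls; grows counter-clockwise seen from above up to a stop at 1.65 (fully open, across the stand; the knob has then gone from the stand's +y side to its -x side). Starts between 0 and 0.25. Stiff (about 0.1 N m of friction), stays where it is left.
- bar_knob (a point): Middle of the black upright knob near one end of the keeper bar, 98 mm from the pivot axis: a cylinder 22 mm in diameter, standing from 112 to 152 mm above the bench; this point lies at 132 mm. The bar is aluminium, 220 mm long, 20 mm wide, 12 mm thick, and reaches 12 mm past the knob's axis.
- roll_wide_center (a point): Centre (half-way up, on the axis) of the wide roll of cream tape: ring 60 mm outer diameter, 27 mm bore, 60 mm tall, axis upright, about 0.16 kg; stands loosely round one of the two spindles, its lower face on the stand's board (3.5 mm of play all round). The roll's z axis is its own axis.
- roll_narrow_center (a point): Centre of the narrow roll of the same tape: 60 mm outer diameter, 27 mm bore, only 25 mm tall; stands on the board round the other spindle and stays there.
- tray: Open grey plastic tray, fixed to the bench: 160 mm (its x) by 220 mm (its y), 35 mm high, walls and floor 5 mm thick. Origin at the centre of its underside. The jar stands in its +y half.
- tray_free (a point): Point on the tray's inner floor (5 mm above the bench) at the middle of its empty half, 48 mm from the tray's centre towards its -y end.
- jar_center (a point): Centre of a white jar with a black cap, 44 mm in diameter, 60 mm tall, loose, standing in the tray's +y half. To be left standing where it is.
- screwdriver: Black-handled screwdriver lying on the bench between the stand and the tray; leave it alone. Origin on its underside at the middle of its length, x axis along it.
Not all that is in view belongs to the job. Leave any orange or pink look-alike of the part that bears jar_center alone.

How it is judged:
By the outcome, as a careful person would: the job done as asked, in the order asked, and still so for the second after the job is handed in, with the robot touching nothing.
It also fails if it takes over 61 s, if anything falls off the work surface, if the arm or the gripper's body presses on something with over 40 N, if the wrist force passes 120 N, or if a joint passes its speed limit or range.

## Working session

There is one attempt and no reset: what is moved stays moved. The work goes in short steps, Python scripts to look and compute and a tool call to move; the robot and the scene stay as the last step left them, time stands still between calls to the robot, and variables do not carry over. Pictures are saved under pics/ and viewed, at most 10 in all, crops included, and the job is handed in when it is done.

Besides the shell and the picture viewer there is one more tool, called after ">>>" by a JSON object that holds its "name" and its "arguments", one argument or row to a line. step_arm: Moves the arm, as the interface text tells. Its arguments: {"type":"object","properties":{"commands":{"type":"array","items":{"type":"number"}},"jaw":{"type":"number"},"grip_force":{"type":"number"}},"required":["commands"]}

```bash
mkdir -p pics
python3 - <<'E'
from station import manip
import cv2,numpy as np,pickle
s=manip.sense();print(s['t'],s['tcp_pos'],s['tool_rot'],manip.tcp_to_grasp)
D={}
for n in("scene","side","wrist"):
    d=manip.snapshot(n);D[n]=d;cv2.imwrite(f"pics/{n}0.png",d["pixels"])
    print(n,d["fx"],d["cx"],d["cy"],{k:np.round(d[k],3).tolist() for k in d if k in("R","t","mount")})
pickle.dump((s,D),open("d0.pkl","wb"))
E
```

```text
0.0 [ 0.15751211 -0.6040077   0.19431985] [ 9.91893496e-01  1.27067305e-01  6.23687938e-05 -1.09042121e-03] 0.0187
scene 381.17038918188575 320.50866249407113 200.58098637823485 {'R': [[-0.446, 0.895, -0.009], [0.784, 0.385, -0.487], [-0.432, -0.224, -0.873]], 't': [0.203, -0.355, 1.287]}
side 379.84361183093563 323.9809506818987 199.42262569093361 {'R': [[-0.786, -0.618, 0.01], [-0.395, 0.489, -0.777], [0.475, -0.615, -0.629]], 't': [0.421, 0.258, 0.63]}
wrist 312.9620272595162 315.98089334109693 196.50460467910918 {'mount': [[-0.001, -0.955, -0.296, 0.074], [1.0, -0.001, 0.001, 0.001], [-0.002, -0.296, 0.955, -0.18], [0.0, 0.0, 0.0, 1.0]]}
```

View pics/scene0.png

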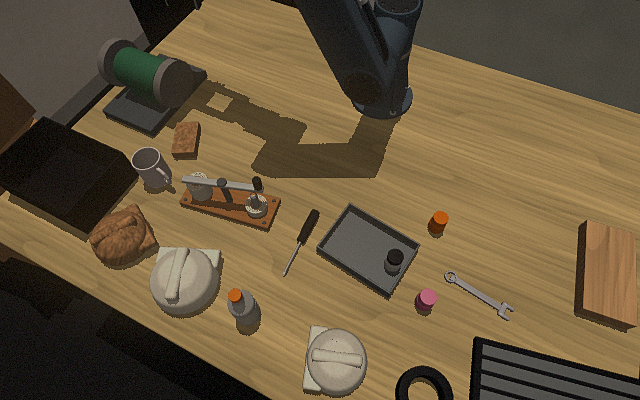

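View pics/side0.png

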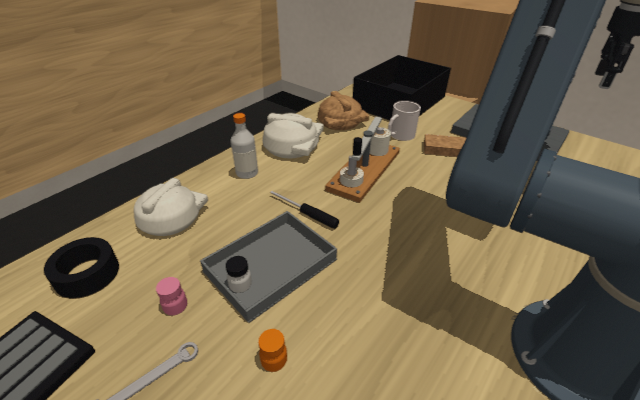

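The scene view shows the stand at about (230,205). The wide roll is on its left end (200,185), the narrow roll on the right end (256,206), and the knob at (257,184). The tray is at (368,250) with the white jar and black cap at (394,260). The orange (439,222) and pink (427,299) jars outside the tray are look-alikes, to be left alone. The screwdriver lies between stand and tray at (302,240).

```bash
cat > h.py <<'E'
import numpy as np,cv2
def ray(d,uv,z):
    R=np.array(d["R"]);t=np.array(d["t"]);c=-R.T@t
    v=R.T@np.array([(uv[0]-d["cx"])/d["fx"],(uv[1]-d["cy"])/d["fy"],1.])
    return c+v*(z-c[2])/v[2]
def proj(d,X):
    p=np.array(d["R"])@np.array(X)+np.array(d["t"]);return np.array([d["fx"]*p[0]/p[2]+d["cx"],d["fy"]*p[1]/p[2]+d["cy"]])
def tri(d1,u1,d2,u2):
    A=[];b=[]
    for d,u in((d1,u1),(d2,u2)):
        R=np.array(d["R"]);t=np.array(d["t"])
        for k,c,f in((0,d["cx"],d["fx"]),(1,d["cy"],d["fy"])):
            m=(u[k]-c)/f;A.append(R[k]-m*R[2]);b.append(m*t[2]-t[k])
    return np.linalg.lstsq(np.array(A),np.array(b),rcond=None)[0]
def wristcam(s,d):
    # world->camera R,t for the wrist picture taken at state s
    from scipy.spatial.transform import Rotation as Ro
    T=np.eye(4);T[:3,:3]=Ro.from_quat(s["tool_rot"]).as_matrix();T[:3,3]=s["tcp_pos"]
    M=np.linalg.inv(T@np.array(d["mount"]));d["R"]=M[:3,:3];d["t"]=M[:3,3];return d
E
python3 - <<'E'
import pickle,cv2,numpy as np
from h import *
s,D=pickle.load(open("d0.pkl","rb"))
# tray by dark grey mask in scene and side ; board by hue
for n,box in(("scene",(160,150,300,240)),("side",(310,100,420,210))):
    im=D[n]["pixels"];h=cv2.cvtColor(im,cv2.COLOR_BGR2HSV)
    x0,y0,x1,y1=box;m=np.zeros(h.shape[:2],np.uint8)
    sub=cv2.inRange(h,(3,130,60),(14,255,220))
    m[y0:y1,x0:x1]=sub[y0:y1,x0:x1]
    c=max(cv2.findContours(m,0,2)[0],key=cv2.contourArea)
    r=cv2.convexHull(c);print(n,cv2.contourArea(r));q=cv2.approxPolyDP(r,4,True)[:,0];print(q.tolist())
    print(np.round([ray(D[n],p,0.02)[:2] for p in q],3).tolist())
for n,box in(("scene",(310,195,425,305)),("side",(195,205,345,320))):
    im=D[n]["pixels"];h=cv2.cvtColor(im,cv2.COLOR_BGR2HSV)
    x0,y0,x1,y1=box;m=np.zeros(h.shape[:2],np.uint8)
    sub=cv2.inRange(h,(0,0,20),(179,60,140));m[y0:y1,x0:x1]=sub[y0:y1,x0:x1]
    c=max(cv2.findContours(m,0,2)[0],key=cv2.contourArea)
    r=cv2.convexHull(c);q=cv2.approxPolyDP(r,4,True)[:,0];print(n,q.tolist())
    print(np.round([ray(D[n],p,0.035)[:2] for p in q],3).tolist())
a=cv2.resize(D["scene"]["pixels"][165:235,170:290],None,fx=5,fy=5,interpolation=2)
b=cv2.resize(D["side"]["pixels"][105:210,315:415],None,fx=4,fy=4,interpolation=2)[:,:]
o=np.zeros((600,800,3),np.uint8);
a=cv2.resize(D["scene"]["pixels"][165:235,170:290],(480,280));b=cv2.resize(D["side"]["pixels"][110:210,320:400],(320,400))
o[:280,:480]=a;o[:400,480:]=b;cv2.imwrite("pics/crop0.png",o)
E
```

```text
scene 2600.5
[[180, 200], [187, 188], [212, 187], [280, 198], [266, 229]]
[[0.636, -0.352], [0.595, -0.358], [0.561, -0.296], [0.506, -0.102], [0.607, -0.089]]
side 1411.0
[[398, 148], [359, 201], [326, 190], [327, 184]]
[[0.546, -0.359], [0.497, -0.087], [0.585, -0.071], [0.598, -0.092]]
scene [[419, 243], [388, 297], [317, 251], [349, 203]]
[[0.471, 0.293], [0.637, 0.273], [0.607, 0.066], [0.443, 0.081]]
side [[287, 211], [334, 246], [335, 259], [246, 319], [203, 272], [200, 261]]
[[0.594, 0.061], [0.446, 0.081], [0.424, 0.108], [0.46, 0.308], [0.598, 0.289], [0.624, 0.276]]
```

View pics/crop0.png

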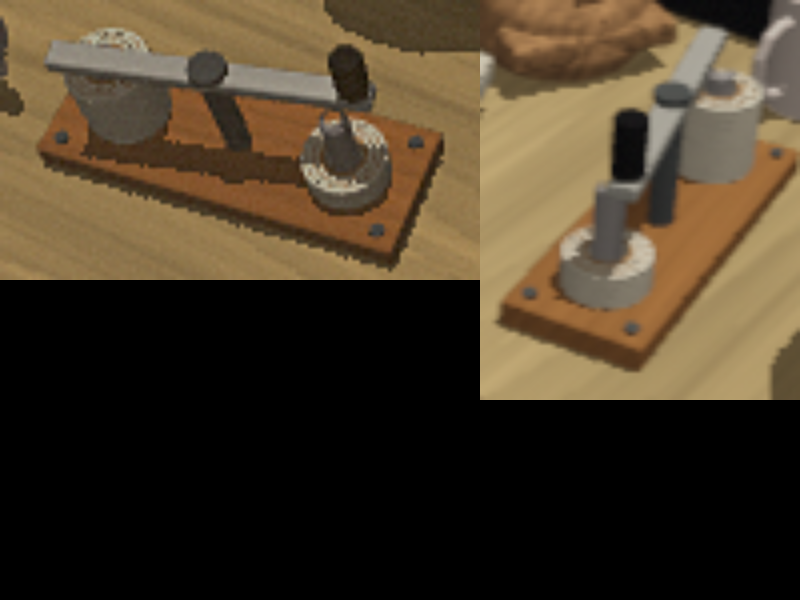

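The crop confirms it: the tall roll is on the far (left) spindle under the bar, and the short roll is on the spindle at the knob end. The pivot cap is at scene (221.8,182) / side (368,133.2), and the knob top at scene (257,178.2) / side (357.8,139).

```bash
cat >> h.py <<'E'
def togo(s,xyz,yaw):
    """shift along tool axes and turn about tool z (deg) from state s to world TCP xyz, tool x at yaw deg, pointing down"""
    from scipy.spatial.transform import Rotation as Ro
    R=Ro.from_quat(s["tool_rot"]);y=np.radians(yaw)
    G=Ro.from_matrix(np.array([[np.cos(y),np.sin(y),0],[np.sin(y),-np.cos(y),0],[0,0,-1]]))
    return np.round(R.inv().apply(np.array(xyz)-s["tcp_pos"]),4),np.round(np.degrees((R.inv()*G).as_rotvec()),2)
E
python3 - <<'E'
import pickle
from h import *
s,D=pickle.load(open("d0.pkl","rb"));a,b=D["scene"],D["side"]
r=lambda v:np.round(v,4).tolist()
cap=tri(a,(221.8,182),b,(368,133.2));kn=tri(a,(257,178.2),b,(357.8,139))
print("cap",r(cap),r(ray(a,(221.8,182),.118)),r(ray(b,(368,133.2),.118)))
print("knob",r(kn),r(ray(a,(257,178.2),.152)),r(ray(b,(357.8,139),.152)),np.linalg.norm(kn-cap))
# wide roll outer silhouette bottom / spindle tip in side crop: tip(721,80)->
print("wide tip side",r(ray(b,(320+(721-480)/4,110+75/4),.095)))
print("wide roll top scene",r(ray(a,(170+110/4,165+55/4),.08)),"narrow top",r(ray(a,(170+345/4,165+160/4),.045)),r(ray(b,(320+127/4,110+255/4),.045)))
print("jar top",r(ray(a,(394.5,256),.065)),r(ray(b,(236.5,265),.065)))
print("mug",r(ray(a,(150,155),.09)),"bottle",r(ray(a,(247,325),0)),"driver",r(ray(a,(313,212),.02)),r(ray(a,(285,273),0)))
y=np.degrees(np.arctan2(*(kn-cap)[1::-1]));print("bar dir",y)
E
```

```text
cap [0.5732, -0.2272, 0.1148] [0.5751, -0.2248, 0.118] [0.5703, -0.2231, 0.118]
knob [0.5419, -0.1321, 0.1525] [0.5412, -0.1329, 0.152] [0.5424, -0.1321, 0.152] 0.10694854894468392
wide tip side [0.5791, -0.3009, 0.095]
wide roll top scene [0.5796, -0.3114, 0.08] narrow top [0.5649, -0.1403, 0.045] [0.5563, -0.1384, 0.045]
jar top [0.5451, 0.2486, 0.065] [0.5387, 0.2536, 0.065]
mug [0.5774, -0.4707, 0.09] bottle [0.8415, -0.0074, 0.0] driver [0.5047, 0.0013, 0.02] [0.6863, 0.0118, 0.0]
bar dir 108.2585869349327
```

Run:
```python
from station import manip
from h import *
print(togo(manip.sense(),(.582,-.119,.24),17.5))
```

```text
(array([ 0.5331, -0.3626, -0.0447]), array([-0.1 , -0.02, -2.9 ]))
```

>>> {"name": "step_arm", "arguments": {
  "commands": [0.04,-0.027,-0.045,0,0,-1,0.08,-0.055,-0.045,0,0,-1,0.12,-0.082,-0.045,0,0,-2,0.16,-0.11,-0.045,0,0,-2,0.2,-0.137,-0.045,0,0,-2,0.24,-0.164,-0.045,0,0,-3,0.28,-0.191,-0.045,0,0,-3,0.32,-0.218,-0.045,0,0,-3,0.36,-0.245,-0.045,0,0,-3,0.4,-0.272,-0.045,0,0,-3],
  "jaw": 0
}}

```text
t: 1.15
tcp_pos: [0.4771, -0.2388, 0.2402]
tool_rot: [0.988, 0.153, -0.0, -0.0]
force: [1.3, -0.6, -0.6]
finger_gap: -0.002
gripper_force: 0.0
```

>>> {"name": "step_arm", "arguments": {
  "commands": [0.03,-0.02,0,0,0,0,0.06,-0.04,0,0,0,0,0.09,-0.06,0,0,0,0,0.12,-0.08,0,0,0,0,0.133,-0.09,0,0,0,0,0.133,-0.09,0.02,0,0,0,0.133,-0.09,0.04,0,0,0,0.133,-0.09,0.05,0,0,0,0.133,-0.09,0.06,0,0,0,0.133,-0.09,0.06,0,0,0]
}}

```text
t: 2.15
tcp_pos: [0.5746, -0.1149, 0.1791]
tool_rot: [0.988, 0.153, -0.001, -0.001]
force: [-0.0, 0.3, 0.2]
finger_gap: 0.001
gripper_force: 0.0
```

Run:
```python
from station import manip
from h import *
s=manip.sense();print(s['t'],s['tcp_pos'],s['finger_gap'],s['force'],togo(s,(.582,-.119,.122),17.5))
d=wristcam(s,manip.snapshot("wrist"));cv2.imwrite("pics/w1.png",d["pixels"])
for X in((.542,-.132,.152),(.572,-.226,.118)):print(proj(d,X))
```

```text
2.15 [ 0.57462867 -0.11490834  0.17906542] 0.0010329541124577657 [-0.03657168  0.28123287  0.2095744 ] (array([0.0059, 0.0062, 0.057 ]), array([-0.1 ,  0.13,  0.06]))
[323.35941014 256.71274434]
[440.05560673 236.888604  ]
```

View pics/w1.png

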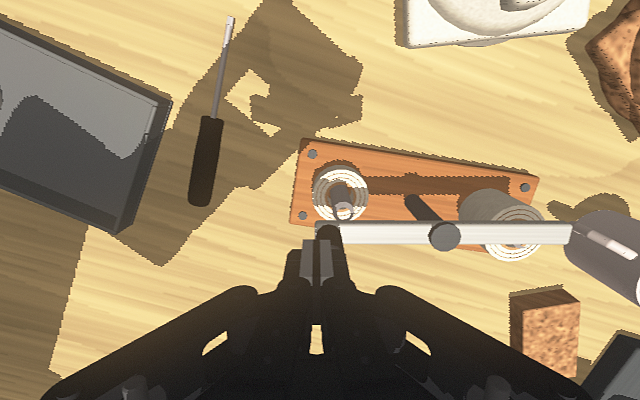

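The fingers are on the far (+x) side of the knob at about (328,235). The pivot cap is seen at (444,236), predicted (440,237), so the calibration holds to within 2 mm.

>>> {"name": "step_arm", "arguments": {
  "commands": [0.006,0.006,0.01,0,0,0,0.006,0.006,0.02,0,0,0,0.006,0.006,0.03,0,0,0,0.006,0.006,0.04,0,0,0,0.006,0.006,0.05,0,0,0,0.006,0.006,0.057,0,0,0,0.006,0.006,0.057,0,0,0,0,0.006,0.057,0,0,0,-0.006,0.006,0.057,0,0,0,-0.01,0.006,0.057,0,0,0]
}}

```text
t: 3.2
tcp_pos: [0.5674, -0.1237, 0.1238]
tool_rot: [0.988, 0.153, 0.0, 0.0]
force: [-0.6, -0.6, -0.8]
finger_gap: 0.001
gripper_force: 0.0
```

```bash
cat > arc.py <<'E'
from station import manip
from h import *
import sys
s=manip.sense();print(s['t'],s['tcp_pos'],s['force'])
P=np.array([.572,-.226])
for f in np.arange(float(sys.argv[1]),float(sys.argv[2])+.1,float(sys.argv[3])):
    a=np.radians(f);u=np.array([np.cos(a),np.sin(a)]);t=np.array([-u[1],u[0]])
    p=P+.0985*u-.022*t;w=togo(s,(*p,.122),f-90);print(f,np.round(p,3),w[0],w[1])
E
python3 arc.py 107.5 192 6
```

```text
3.2 [ 0.56737805 -0.12371225  0.12377789] [-0.64873333 -0.64052791 -0.8245865 ]
107.5 [ 0.563 -0.125] [-0.0044  0.0004  0.0018] [ 0.02 -0.01  0.09]
113.5 [ 0.553 -0.127] [-0.0148 -0.0013  0.0018] [ 0.02 -0.01 -5.91]
119.5 [ 0.543 -0.129] [-0.0253 -0.002   0.0018] [ 2.000e-02 -1.000e-02 -1.191e+01]
125.5 [ 0.533 -0.133] [-0.0359 -0.0016  0.0018] [ 2.000e-02 -1.000e-02 -1.791e+01]
131.5 [ 0.523 -0.138] [-0.0463 -0.0001  0.0018] [ 2.000e-02 -1.000e-02 -2.391e+01]
137.5 [ 0.514 -0.143] [-0.0566  0.0026  0.0018] [ 2.000e-02 -1.000e-02 -2.991e+01]
143.5 [ 0.506 -0.15 ] [-0.0665  0.0062  0.0018] [ 2.000e-02 -1.000e-02 -3.591e+01]
149.5 [ 0.498 -0.157] [-0.0759  0.0109  0.0018] [ 2.000e-02 -1.000e-02 -4.191e+01]
155.5 [ 0.491 -0.165] [-0.0849  0.0166  0.0018] [ 2.000e-02 -1.000e-02 -4.791e+01]
161.5 [ 0.486 -0.174] [-0.0931  0.0231  0.0018] [ 2.000e-02 -0.000e+00 -5.391e+01]
167.5 [ 0.481 -0.183] [-0.1007  0.0305  0.0018] [ 2.000e-02 -0.000e+00 -5.991e+01]
173.5 [ 0.477 -0.193] [-0.1074  0.0386  0.0018] [ 2.000e-02 -0.000e+00 -6.591e+01]
179.5 [ 0.474 -0.203] [-0.1133  0.0474  0.0018] [ 2.000e-02 -0.000e+00 -7.191e+01]
185.5 [ 0.472 -0.214] [-0.1182  0.0568  0.0018] [ 3.000e-02  0.000e+00 -7.791e+01]
191.5 [ 0.471 -0.224] [-0.1221  0.0666  0.0018] [ 3.000e-02  0.000e+00 -8.391e+01]
```

>>> {"name": "step_arm", "arguments": {
  "commands": [-0.004,0,0,0,0,0,-0.015,-0.001,0,0,0,-6,-0.025,-0.002,0,0,0,-12,-0.036,-0.002,0,0,0,-18,-0.046,0,0,0,0,-24,-0.057,0.003,0,0,0,-30,-0.066,0.006,0,0,0,-36,-0.076,0.011,0,0,0,-42,-0.085,0.017,0,0,0,-48,-0.085,0.017,0,0,0,-48]
}}

```text
t: 4.2
tcp_pos: [0.4914, -0.1662, 0.1236]
tool_rot: [0.841, 0.541, -0.0, 0.0]
force: [0.7, 0.8, -0.0]
finger_gap: -0.001
gripper_force: 0.0
```

```bash
python3 arc.py 155.5 194 6
python3 - <<'E'
from station import manip
from h import *
d=manip.snapshot("scene");o=cv2.resize(d["pixels"][130:260,160:320],(640,520));cv2.imwrite("pics/s2.png",o)
E
```

```text
4.2 [ 0.4913973  -0.16623603  0.12364061] [ 0.74500491  0.80296195 -0.03845044]
155.5 [ 0.491 -0.165] [ 0.001  -0.0004  0.0016] [ 0.02  0.01 -0.01]
161.5 [ 0.486 -0.174] [-0.0094 -0.0021  0.0016] [ 0.02  0.02 -6.01]
167.5 [ 0.481 -0.183] [-0.0199 -0.0028  0.0016] [  0.02   0.02 -12.01]
173.5 [ 0.477 -0.193] [-0.0305 -0.0023  0.0016] [  0.02   0.02 -18.01]
179.5 [ 0.474 -0.203] [-0.0409 -0.0008  0.0017] [ 1.000e-02  2.000e-02 -2.401e+01]
185.5 [ 0.472 -0.214] [-0.0512  0.0018  0.0017] [ 1.000e-02  2.000e-02 -3.001e+01]
191.5 [ 0.471 -0.224] [-0.0611  0.0055  0.0017] [ 1.000e-02  2.000e-02 -3.601e+01]
```

View pics/s2.png

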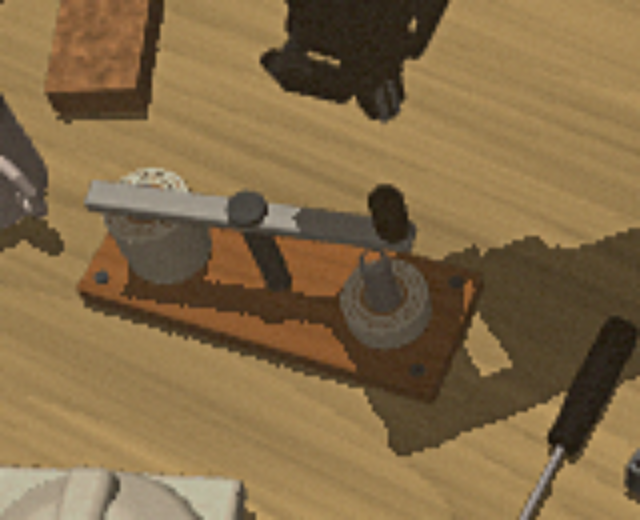

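The bar has not moved: the knob is still at about (257,182) and the finger tips are at about (255,158), so they passed the knob. I'm checking where the tool projects.

Run:
```python
from station import manip
from h import *
s=manip.sense();a=manip.snapshot("scene");b=manip.snapshot("side");w=wristcam(s,manip.snapshot("wrist"))
cv2.imwrite("pics/w3.png",w["pixels"]);
print(proj(a,s['tcp_pos']),proj(b,s['tcp_pos']),proj(w,s['tcp_pos']),proj(w,(.542,-.132,.152)))
o=np.zeros((600,800,3),np.uint8);o[:400,:640]=w["pixels"];o[400:,:320]=cv2.resize(b["pixels"][80:220,300:524],(320,200));cv2.imwrite("pics/w3.png",o)
print(s['tcp_pos'],s['q'])
```

```text
[257.64501987 165.14577094] [383.00573623 150.92253803] [316.39724485 224.53663457] [381.72795537 147.71960164]
[ 0.49188017 -0.16581432  0.12361489] [-5.40761728e-01  4.89736419e-01  1.76861960e+00  2.30306581e-04
  8.82711834e-01 -1.11477904e-01]
```

View pics/w3.png

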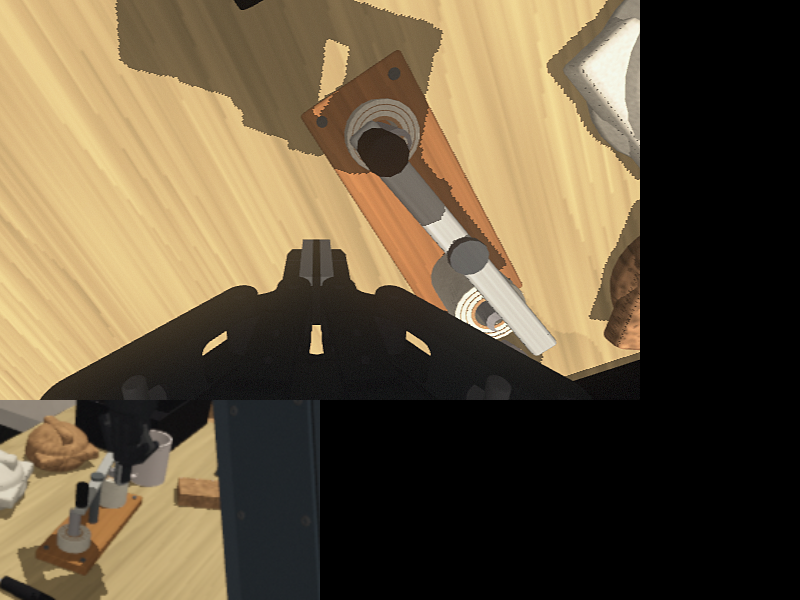

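The knob is at wrist (384,150), predicted (382,148), so its position is right. But the finger tips show at (317,240) rather than at the predicted TCP (316,224), so the real tips sit behind the nominal TCP. I'm measuring that offset.

Run:
```python
from station import manip
from h import *
s=manip.sense();a=manip.snapshot("scene");b=manip.snapshot("side");w=wristcam(s,manip.snapshot("wrist"))
p=s['tcp_pos']
for k in(0,.015,.03,.045):print(k,[np.round(proj(c,p+[0,0,k]),1).tolist() for c in(a,b,w)])
X=tri(a,(255,159.5),w,(317,240));print(X-p)
for n,c,(x0,y0,x1,y1) in(("a",a,(235,135,285,175)),("b",b,(360,90,410,165))):
    g=cv2.cvtColor(c["pixels"],cv2.COLOR_BGR2GRAY)[y0:y1,x0:x1];m=(g<55)
    for r in range(0,y1-y0,2):
        xs=np.where(m[r])[0];print(n,y0+r,(x0+xs.min(),x0+xs.max(),len(xs)) if len(xs) else None)
```

```text
0 [[257.8, 165.4], [382.7, 151.0], [316.4, 224.5]]
0.015 [[256.9, 162.1], [383.4, 145.4], [316.5, 234.5]]
0.03 [[256.0, 158.8], [384.1, 139.8], [316.6, 246.3]]
0.045 [[255.0, 155.3], [384.8, 133.9], [316.7, 260.3]]
[ 0.0015262  -0.00018866  0.0272603 ]
a 135 (np.int64(235), np.int64(269), 33)
a 137 (np.int64(235), np.int64(268), 32)
a 139 (np.int64(235), np.int64(267), 33)
a 141 (np.int64(235), np.int64(266), 32)
a 143 (np.int64(235), np.int64(265), 30)
a 145 (np.int64(235), np.int64(260), 19)
a 147 (np.int64(235), np.int64(260), 26)
a 149 (np.int64(235), np.int64(259), 25)
a 151 (np.int64(235), np.int64(260), 24)
a 153 (np.int64(235), np.int64(260), 23)
a 155 (np.int64(242), np.int64(260), 14)
a 157 (np.int64(251), np.int64(259), 7)
a 159 (np.int64(253), np.int64(257), 4)
a 161 None
a 163 None
a 165 None
a 167 None
a 169 None
a 171 None
a 173 None
b 90 (np.int64(360), np.int64(409), 50)
b 92 (np.int64(360), np.int64(409), 50)
b 94 (np.int64(360), np.int64(409), 50)
b 96 (np.int64(360), np.int64(409), 50)
b 98 (np.int64(360), np.int64(409), 50)
b 100 (np.int64(360), np.int64(409), 48
[... 593 characters left out ...]
), np.int64(391), 8)
b 132 (np.int64(385), np.int64(390), 6)
b 134 (np.int64(385), np.int64(390), 6)
b 136 (np.int64(384), np.int64(390), 7)
b 138 (np.int64(360), np.int64(360), 1)
b 140 (np.int64(360), np.int64(361), 2)
b 142 (np.int64(360), np.int64(361), 2)
b 144 (np.int64(360), np.int64(369), 3)
b 146 (np.int64(360), np.int64(368), 3)
b 148 (np.int64(360), np.int64(368), 3)
b 150 (np.int64(360), np.int64(368), 5)
b 152 (np.int64(360), np.int64(368), 6)
b 154 (np.int64(360), np.int64(367), 6)
b 156 (np.int64(363), np.int64(367), 5)
b 158 (np.int64(363), np.int64(367), 5)
b 160 (np.int64(362), np.int64(367), 6)
b 162 (np.int64(362), np.int64(366), 5)
b 164 (np.int64(362), np.int64(366), 5)
```

All three views agree that the real finger tips lie about 28 mm short of the reported TCP, so they passed over the 152 mm knob. I'll treat tip height as TCP z + 0.028. Now going back over the knob.

Run:
```python
from station import manip
from h import *
s=manip.sense();print(togo(s,(.582,-.119,.155),17.5))
```

```text
(array([ 0.079 ,  0.0626, -0.0317]), array([ 1.000e-02, -1.000e-02,  4.809e+01]))
```

>>> {"name": "step_arm", "arguments": {
  "commands": [0,0,-0.016,0,0,0,0,0,-0.032,0,0,0,0.013,0.01,-0.032,0,0,8,0.026,0.021,-0.032,0,0,16,0.039,0.031,-0.032,0,0,24,0.052,0.042,-0.032,0,0,32,0.065,0.052,-0.032,0,0,40,0.079,0.063,-0.032,0,0,48,0.079,0.063,-0.012,0,0,48,0.079,0.063,0.008,0,0,48]
}}

```text
t: 5.55
tcp_pos: [0.5834, -0.1189, 0.1153]
tool_rot: [0.988, 0.153, 0.001, 0.001]
force: [0.2, -0.1, 0.4]
finger_gap: -0.001
gripper_force: 0.0
```

>>> {"name": "step_arm", "arguments": {
  "commands": [0,0,0.01,0,0,0,0,0,0.018,0,0,0,-0.005,0,0.018,0,0,0,-0.01,0,0.018,0,0,0,-0.015,0,0.018,0,0,0,-0.02,0,0.018,0,0,0,-0.025,0,0.018,0,0,0,-0.03,0,0.018,0,0,0,-0.035,0,0.018,0,0,0,-0.035,0,0.018,0,0,0]
}}

```text
t: 6.55
tcp_pos: [0.548, -0.1304, 0.0975]
tool_rot: [0.988, 0.153, -0.0, 0.0]
force: [-0.3, -0.1, 0.2]
finger_gap: 0.002
gripper_force: 0.0
```

```bash
python3 - <<'E'
from station import manip
from h import *
s=manip.sense();print(s['tcp_pos'],s['force'])
a=manip.snapshot("scene");x=cv2.resize(a["pixels"][130:260,160:320],(640,520));
w=wristcam(s,manip.snapshot("wrist"));o=np.zeros((520,800,3),np.uint8);o[:,:640]=x;o[260:460,480:]=cv2.resize(w["pixels"],(320,200));cv2.imwrite("pics/s4.png",o)
E
python3 arc.py 107.5 194 6
```

```text
[ 0.54797893 -0.13040702  0.0974613 ] [-0.25847953 -0.10780121  0.15338266]
6.65 [ 0.54820689 -0.13019084  0.09720945] [ 0.41173759 -0.99753354  0.9586167 ]
107.5 [ 0.563 -0.125] [ 0.0159  0.     -0.0248] [-0.02  0.05  0.09]
113.5 [ 0.553 -0.127] [ 0.0054 -0.0017 -0.0248] [-0.02  0.05 -5.91]
119.5 [ 0.543 -0.129] [-0.0051 -0.0024 -0.0248] [ -0.02   0.04 -11.91]
125.5 [ 0.533 -0.133] [-0.0157 -0.002  -0.0248] [ -0.03   0.04 -17.91]
131.5 [ 0.523 -0.138] [-0.0261 -0.0005 -0.0248] [ -0.03   0.04 -23.91]
137.5 [ 0.514 -0.143] [-0.0363  0.0022 -0.0248] [ -0.03   0.04 -29.91]
143.5 [ 0.506 -0.15 ] [-0.0462  0.0058 -0.0248] [-3.000e-02  4.000e-02 -3.591e+01]
149.5 [ 0.498 -0.157] [-0.0557  0.0105 -0.0247] [-4.000e-02  4.000e-02 -4.191e+01]
155.5 [ 0.491 -0.165] [-0.0646  0.0162 -0.0247] [-4.000e-02  4.000e-02 -4.791e+01]
161.5 [ 0.486 -0.174] [-0.0729  0.0227 -0.0247] [-4.000e-02  3.000e-02 -5.391e+01]
167.5 [ 0.481 -0.183] [-0.0805  0.0301 -0.0247] [-4.000e-02  3.000e-02 -5.991e+01]
173.5 [ 0.477 -0.193] [-0.0872  0.0382 -0.0247] [-4.000e-02  3.000e-02 -6.591e+01]
179.5 [ 0.474 -0.203] [-0.0931  0.047  -0.0247] [-5.000e-02  3.000e-02 -7.191e+01]
185.5 [ 0.472 -0.214] [-0.098   0.0564 -0.0247] [-5.000e-02  3.000e-02 -7.791e+01]
191.5 [ 0.471 -0.224] [-0.1019  0.0662 -0.0247] [-5.000e-02  2.000e-02 -8.391e+01]
```

View pics/s4.png

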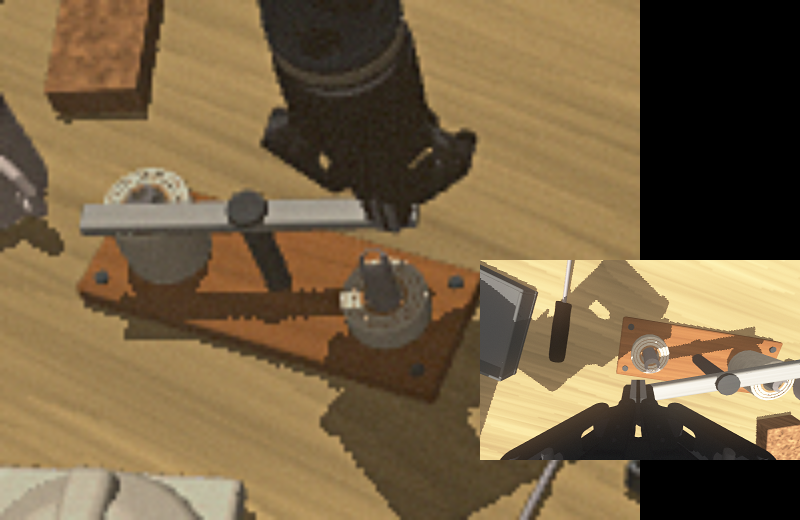

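The bar is now being pushed: its near end has swung towards the robot and its free end is off the wide roll's centre. I'm continuing the arc.

>>> {"name": "step_arm", "arguments": {
  "commands": [-0.005,-0.002,0,0,0,-7,-0.016,-0.002,0,0,0,-15,-0.026,0,0,0,0,-23,-0.036,0.002,0,0,0,-30,-0.046,0.006,0,0,0,-36,-0.056,0.0105,0,0,0,-42,-0.065,0.016,0,0,0,-48,-0.073,0.023,0,0,0,-54,-0.0805,0.03,0,0,0,-60,-0.087,0.038,0,0,0,-66]
}}

```text
t: 7.65
tcp_pos: [0.4763, -0.192, 0.0971]
tool_rot: [0.744, 0.668, -0.0, -0.001]
force: [-0.9, 1.5, 0.8]
finger_gap: -0.003
gripper_force: 0.8
```

```bash
python3 arc.py 173.5 200 3
```

```text
7.65 [ 0.47628562 -0.1919838   0.09707178] [-0.87134234  1.52533275  0.81412887]
173.5 [ 0.477 -0.193] [-0.0009  0.0004 -0.0249] [-0.12 -0.09  0.36]
176.5 [ 0.475 -0.198] [-0.0061 -0.0007 -0.0249] [-0.11 -0.09 -2.64]
179.5 [ 0.474 -0.203] [-0.0113 -0.0014 -0.0249] [-0.11 -0.09 -5.64]
182.5 [ 0.473 -0.208] [-0.0166 -0.0019 -0.0249] [-0.11 -0.09 -8.64]
185.5 [ 0.472 -0.214] [-0.0219 -0.0022 -0.025 ] [ -0.11  -0.1  -11.64]
188.5 [ 0.471 -0.219] [-0.0272 -0.0021 -0.025 ] [ -0.11  -0.1  -14.64]
191.5 [ 0.471 -0.224] [-0.0324 -0.0018 -0.025 ] [ -0.1   -0.1  -17.64]
194.5 [ 0.471 -0.229] [-0.0377 -0.0012 -0.025 ] [ -0.1   -0.11 -20.64]
197.5 [ 0.471 -0.235] [-0.0429 -0.0003 -0.025 ] [ -0.1   -0.11 -23.64]
```

>>> {"name": "step_arm", "arguments": {
  "commands": [-0.006,-0.001,0,0,0,-3,-0.011,-0.001,0,0,0,-6,-0.016,-0.002,0,0,0,-9,-0.022,-0.002,0,0,0,-12,-0.025,-0.002,0,0,0,-14,-0.027,-0.002,0,0,0,-15,-0.028,-0.002,0,0,0,-15,-0.029,-0.002,0,0,0,-16,-0.03,-0.002,0,0,0,-17,-0.03,-0.002,0,0,0,-17]
}}

```text
t: 8.65
tcp_pos: [0.4719, -0.2222, 0.0973]
tool_rot: [0.639, 0.77, 0.0, -0.0]
force: [-1.0, 1.4, 0.3]
finger_gap: 0.003
gripper_force: 0.5
```

>>> {"name": "step_arm", "arguments": {
  "commands": [-0.0005,0,0,0,0,0,-0.001,0,0,0,0,0,-0.0015,0,0,0,0,0,-0.002,0,0,0,0,0,-0.0025,0,0,0,0,0,-0.003,0,0,0,0,0,-0.003,0,0,0,0,0,-0.003,0,0,0,0,0,-0.003,0,0,0,0,0,-0.003,0,0,0,0,0]
}}

```text
t: 9.65
tcp_pos: [0.4727, -0.2253, 0.0974]
tool_rot: [0.639, 0.769, 0.0, 0.0]
force: [-0.1, 1.0, -0.3]
finger_gap: 0.004
gripper_force: 0.3
```

>>> {"name": "step_arm", "arguments": {
  "commands": [-0.0005,0,0,0,0,0,-0.001,0,0,0,0,0,-0.0015,0,0,0,0,0,-0.002,0,0,0,0,0,-0.0025,0,0,0,0,0,-0.003,0,0,0,0,0,-0.0035,0,0,0,0,0,-0.004,0,0,0,0,0,-0.004,0,0,0,0,0,-0.004,0,0,0,0,0]
}}

```text
t: 10.65
tcp_pos: [0.4733, -0.2292, 0.0973]
tool_rot: [0.639, 0.769, -0.0, 0.0]
force: [-1.7, 0.9, 0.2]
finger_gap: -0.003
gripper_force: 0.4
```

Run:
```python
from station import manip
from h import *
s=manip.sense();print(s['tcp_pos'],s['force'],s['ft_torque'])
a=manip.snapshot("scene");b=manip.snapshot("side");cv2.imwrite("pics/a5.png",a["pixels"]);cv2.imwrite("pics/b5.png",b["pixels"])
o=np.zeros((520,800,3),np.uint8);o[:390,:480]=cv2.resize(a["pixels"][130:260,160:320],(480,390));o[:400,480:]=cv2.resize(b["pixels"][80:230,300:420],(320,400));cv2.imwrite("pics/c5.png",o)
```

```text
[ 0.47326846 -0.22917708  0.09729696] [-1.70132955  0.88386997  0.24805422] [0.11061148 0.11778573 0.01380819]
```

View pics/c5.png

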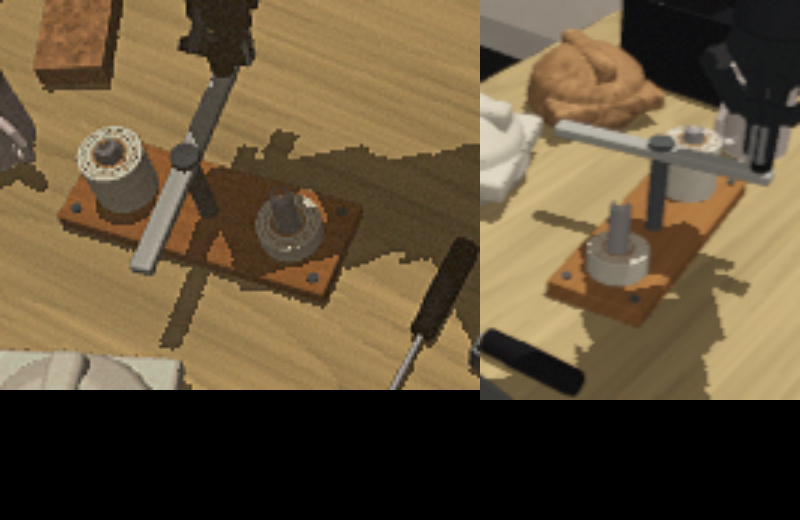

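Run:
```python
import pickle
from h import *
s,D=pickle.load(open("d0.pkl","rb"));a,b=D["scene"],D["side"]
def ang(v):return np.degrees(np.arctan2(v[1],v[0]))%360
im=cv2.imread("pics/a5.png");h=cv2.cvtColor(im,cv2.COLOR_BGR2HSV)
m=cv2.inRange(h,(0,0,110),(179,45,255));k=np.zeros_like(m);k[188:224,200:226]=m[188:224,200:226]
ys,xs=np.nonzero(k);n=len(xs);vx,vy,x0,y0=cv2.fitLine(np.c_[xs,ys].astype(np.float32),2,0,.01,.01).ravel()
p=[ray(a,(x0+vx*t,y0+vy*t),.112) for t in(15,-15)]
print(n,"bar dir",ang((p[1]-p[0]) if p[1][0]<p[0][0] else p[0]-p[1]))
p=[ray(a,u,.112) for u in((208.3,219.3),(221.8,182))];print("far-end",ang(ray(a,(221.8,182),.118)-p[0]))
# board long edge in scene, near edge
c=[ray(a,u,.02)[:2] for u in((180,202),(267.5,228.8),(280.7,200))];print(np.round(c,3).tolist(),"stand y",ang(c[1]-c[0]),"x",ang(c[1]-c[2]))
# wide roll top ring by white mask in new pic
m=cv2.inRange(h,(0,0,150),(179,90,255));k=np.zeros_like(m);k[165:195,183:212]=m[165:195,183:212]
q=cv2.convexHull(np.argwhere(k>0)[:,::-1].astype(np.int32));e=cv2.fitEllipse(q);print(e,ray(a,e[0],.08))
```

```text
229 bar dir 192.5157640763833
far-end 194.78069391089966
[[0.641, -0.348], [0.604, -0.086], [0.511, -0.097]] stand y 98.03599686644348 x 7.164047709446821
((195.95375061035156, 180.7650604248047), (17.54534149169922, 22.27573585510254), 68.86795806884766) [ 0.5867866  -0.31136598  0.08      ]
```

>>> {"name": "step_arm", "arguments": {
  "commands": [-0.0005,0,0,0,0,0,-0.001,0,0,0,0,0,-0.0015,0,0,0,0,0,-0.002,0,0,0,0,0,-0.0025,0,0,0,0,0,-0.003,0,0,0,0,0,-0.0035,0,0,0,0,0,-0.004,0,0,0,0,0,-0.004,0,0,0,0,0,-0.004,0,0,0,0,0]
}}

```text
t: 11.75
tcp_pos: [0.4732, -0.2295, 0.0972]
tool_rot: [0.639, 0.769, 0.002, -0.003]
force: [-0.2, 9.9, 4.6]
finger_gap: 0.001
gripper_force: 4.9
```

The bar is against its stop: force rose to 10 N with no motion, and its direction of 192.5° equals stand y 98° + 94.5°. Retreating, then going above the wide roll.

Run:
```python
from station import manip
from h import *
s=manip.sense();print(togo(s,(.585,-.311,.15),98))
```

```text
(array([-0.1003,  0.095 , -0.0535]), array([-0.05, -0.35,  2.55]))
```

>>> {"name": "step_arm", "arguments": {
  "commands": [0.01,0,0,0,0,0,0.02,0,0,0,0,0,0.03,0,0,0,0,0,0.03,0,-0.02,0,0,0,0.03,0,-0.04,0,0,0,0.03,0,-0.06,0,0,0,0.03,0,-0.08,0,0,0,0.03,0,-0.1,0,0,0,0.03,0,-0.1,0,0,0,0.03,0,-0.1,0,0,0]
}}

```text
t: 12.75
tcp_pos: [0.4684, -0.2034, 0.1973]
tool_rot: [0.639, 0.769, -0.0, 0.0]
force: [-0.6, -0.4, -0.0]
finger_gap: 0.002
gripper_force: 0.0
```

Run:
```python
from station import manip
from h import *
s=manip.sense();print(s['tcp_pos'],togo(s,(.585,-.311,.197),98))
```

```text
[ 0.46837075 -0.203362    0.19728109] (array([-0.1273,  0.0948,  0.0004]), array([0.02, 0.04, 2.61]))
```

>>> {"name": "step_arm", "arguments": {
  "commands": [-0.025,0.019,0,0,0,0.5,-0.05,0.038,0,0,0,1,-0.075,0.056,0,0,0,1.5,-0.1,0.075,0,0,0,2,-0.127,0.095,0,0,0,2.6,-0.127,0.095,0,0,0,2.6,-0.127,0.095,0,0,0,2.6,-0.127,0.095,0,0,0,2.6,-0.127,0.095,0,0,0,2.6,-0.127,0.095,0,0,0,2.6],
  "jaw": 100
}}

```text
t: 13.75
tcp_pos: [0.5846, -0.3101, 0.1974]
tool_rot: [0.656, 0.755, -0.0, -0.0]
force: [0.4, 0.7, -0.3]
finger_gap: 0.999
gripper_force: 0.0
```

Run:
```python
from station import manip
from h import *
s=manip.sense();w=wristcam(s,manip.snapshot("wrist"));cv2.imwrite("pics/w6.png",w["pixels"]);print(s['tcp_pos'],s['finger_gap'])
for X in((.572,-.226,.118),(.585,-.311,.095),(.585,-.311,.08)):print(proj(w,X))
import pickle;pickle.dump((s,w),open("d6.pkl","wb"))
```

```text
[ 0.58460802 -0.31010642  0.19743694] 0.999032121512456
[316.42790212  84.96776997]
[317.50633705 183.8669689 ]
[317.44053783 179.9113399 ]
```

View pics/w6.png

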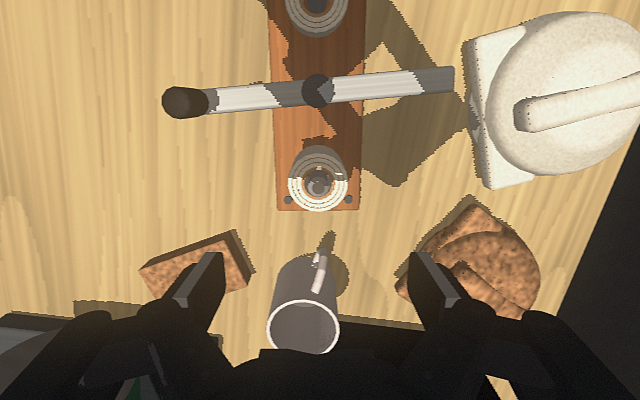

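The view shows the wide roll's ring and spindle tip centred at about (318,182), predicted (317,181), so the aim is within 1 mm. The knob at (185,101) and bar are clear of it, and the mug at (303,310) is clear too. The gripper palm shows well back, so I can descend.

>>> {"name": "step_arm", "arguments": {
  "commands": [0,0,0.02,0,0,0,0,0,0.04,0,0,0,0,0,0.06,0,0,0,0,0,0.08,0,0,0,0,0,0.095,0,0,0,0,0,0.11,0,0,0,0,0,0.12,0,0,0,0,0,0.13,0,0,0,0,0,0.135,0,0,0,0,0,0.135,0,0,0]
}}

```text
t: 14.8
tcp_pos: [0.5849, -0.3107, 0.0617]
tool_rot: [0.656, 0.755, -0.0, -0.001]
force: [0.8, 0.3, 0.0]
finger_gap: 0.997
gripper_force: 0.0
```

Run:
```python
from station import manip
from h import *
s=manip.sense();print(s['tcp_pos'],s['force'],togo(s,(.585,-.311,.01),98))
a=manip.snapshot("scene");b=manip.snapshot("side");w=manip.snapshot("wrist")
o=np.zeros((600,800,3),np.uint8);o[:300,:400]=cv2.resize(a["pixels"][110:230,150:310],(400,300));o[:300,400:]=cv2.resize(b["pixels"][40:220,310:550],(400,300));o[300:,:480]=cv2.resize(w["pixels"],(480,300));cv2.imwrite("pics/c7.png",o)
```

```text
[ 0.58490743 -0.31065028  0.06167296] [0.79834251 0.27955416 0.0374768 ] (array([-0.0004,  0.0001,  0.0517]), array([-0.04, -0.04, -0.  ]))
```

View pics/c7.png

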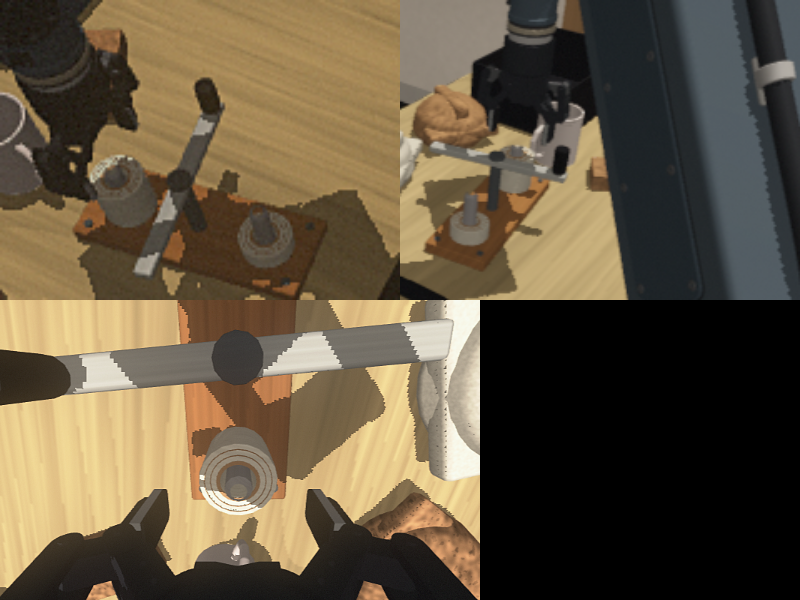

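The roll sits midway between the open fingers (ring at wrist-inset (238,482), finger tips at (155,490) and (320,490)), and all else is clear. Descending the rest and closing gently.

>>> {"name": "step_arm", "arguments": {
  "commands": [0,0,0.01,0,0,0,0,0,0.02,0,0,0,0,0,0.028,0,0,0,0,0,0.034,0,0,0,0,0,0.04,0,0,0,0,0,0.045,0,0,0,0,0,0.05,0,0,0,0,0,0.052,0,0,0,0,0,0.052,0,0,0,0,0,0.052,0,0,0]
}}

```text
t: 15.95
tcp_pos: [0.5854, -0.311, 0.0105]
tool_rot: [0.656, 0.755, 0.0, 0.0]
force: [0.2, 0.3, -0.1]
finger_gap: 1.001
gripper_force: 0.0
```

>>> {"name": "step_arm", "arguments": {
  "commands": [0,0,0,0,0,0,0,0,0,0,0,0,0,0,0,0,0,0,0,0,0,0,0,0,0,0,0,0,0,0,0,0,0,0,0,0,0,0,0,0,0,0,0,0,0,0,0,0,0,0,0,0,0,0,0,0,0,0,0,0],
  "jaw": 60,
  "grip_force": 25
}}

```text
t: 16.95
tcp_pos: [0.5855, -0.3111, 0.011]
tool_rot: [0.656, 0.755, 0.0, 0.0]
force: [-1.1, 0.3, 5.9]
finger_gap: 0.701
gripper_force: 27.7
```

Run:
```python
from station import manip
from h import *
s=manip.sense();print(s['tcp_pos'],s['force'],s['ft_torque'],s['finger_gap'],s['gripper_force'])
a=manip.snapshot("scene");b=manip.snapshot("side");w=manip.snapshot("wrist")
o=np.zeros((600,800,3),np.uint8);o[:300,:400]=cv2.resize(a["pixels"][110:230,150:310],(400,300));o[:300,400:]=cv2.resize(b["pixels"][80:200,340:500],(400,300));o[300:,:480]=cv2.resize(w["pixels"],(480,300));cv2.imwrite("pics/c8.png",o)
```

```text
[ 0.58550118 -0.31111923  0.01099275] [-1.08712151  0.31359404  5.94537578] [ 0.10429925  0.11324947 -0.0087942 ] 0.7005379961934183 27.673733113333583
```

View pics/c8.png

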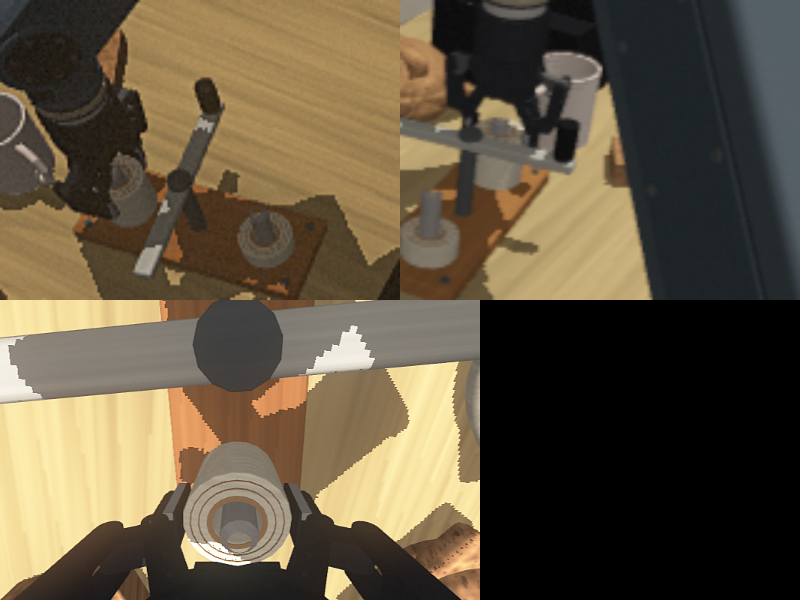

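The jaw stopped at 0.70, which is 60 mm, so the roll is held with its ring coaxial with the spindle (wrist inset (240,520)). That is also one more picture than the allowed 10, so from here I work from numbers alone. Lifting slowly and watching force.

>>> {"name": "step_arm", "arguments": {
  "commands": [0,0,-0.002,0,0,0,0,0,-0.004,0,0,0,0,0,-0.006,0,0,0,0,0,-0.008,0,0,0,0,0,-0.01,0,0,0,0,0,-0.012,0,0,0,0,0,-0.014,0,0,0,0,0,-0.016,0,0,0,0,0,-0.018,0,0,0,0,0,-0.02,0,0,0],
  "grip_force": 30
}}

```text
t: 18.1
tcp_pos: [0.5852, -0.3108, 0.0305]
tool_rot: [0.656, 0.755, 0.0, -0.0]
force: [0.9, -0.7, -1.6]
finger_gap: 0.7
gripper_force: 32.6
```

Only the roll's weight (1.6 N) is felt, with no lateral force. Continuing up.

>>> {"name": "step_arm", "arguments": {
  "commands": [0,0,-0.005,0,0,0,0,0,-0.01,0,0,0,0,0,-0.015,0,0,0,0,0,-0.02,0,0,0,0,0,-0.025,0,0,0,0,0,-0.03,0,0,0,0,0,-0.035,0,0,0,0,0,-0.04,0,0,0,0,0,-0.045,0,0,0,0,0,-0.05,0,0,0]
}}

```text
t: 19.1
tcp_pos: [0.5852, -0.3109, 0.0807]
tool_rot: [0.656, 0.755, 0.0, 0.0]
force: [-0.5, 0.2, -1.2]
finger_gap: 0.699
gripper_force: 32.7
```

>>> {"name": "step_arm", "arguments": {
  "commands": [0,0,-0.005,0,0,0,0,0,-0.01,0,0,0,0,0,-0.015,0,0,0,0,0,-0.025,0,0,0,0,0,-0.04,0,0,0,0,0,-0.06,0,0,0,0,0,-0.08,0,0,0,0,0,-0.1,0,0,0,0,0,-0.105,0,0,0,0,0,-0.105,0,0,0]
}}

```text
t: 20.1
tcp_pos: [0.5858, -0.3113, 0.1871]
tool_rot: [0.656, 0.755, 0.0, 0.002]
force: [-0.3, 0.3, -1.4]
finger_gap: 0.696
gripper_force: 32.7
```

Run:
```python
from station import manip
from h import *
s=manip.sense();print(s['t'],s['tcp_pos'],s['force'],s['ft_torque'],s['finger_gap'])
a=manip.snapshot("scene");b=manip.snapshot("side");w=wristcam(s,manip.snapshot("wrist"));cv2.imwrite("pics/a9.png",a["pixels"]);cv2.imwrite("pics/b9.png",b["pixels"]);cv2.imwrite("pics/w9.png",w["pixels"])
import pickle;pickle.dump((s,dict(scene=a,side=b,wrist=w)),open("d9.pkl","wb"))
# is the roll in hand? cream-coloured blob in wrist view and tray corners
h=cv2.cvtColor(w["pixels"],cv2.COLOR_BGR2HSV);m=cv2.inRange(h,(0,0,90),(30,60,255))
n,l,st,ce=cv2.connectedComponentsWithStats(m)
for i in np.argsort(-st[1:,4])[:6]+1:print(st[i].tolist(),np.round(ce[i]).tolist())
R=s['tcp_pos']
for z in (.041+.0,.01):pass
print("roll top pred",proj(w,[R[0],R[1],R[2]+.07]),"roll bottom",proj(w,[R[0],R[1],R[2]+.01]))
print(togo(s,(.532,.130,.185),82.5))
```

```text
20.1 [ 0.5858398  -0.31132034  0.18706223] [-0.3361066   0.34923098 -1.41030701] [ 0.00712766 -0.01088266 -0.07943199] 0.6959253098633078
[473, 7, 167, 186, 24588] [558.0, 95.0]
[244, 165, 145, 190, 7311] [316.0, 242.0]
[316, 64, 146, 41, 3744] [391.0, 83.0]
[283, 268, 67, 57, 2939] [316.0, 296.0]
[195, 78, 111, 37, 2709] [251.0, 96.0]
[255, 242, 123, 106, 2528] [318.0, 288.0]
roll top pred [319.12686014 291.77254214] roll bottom [317.92372923 231.65825225]
(array([0.4445, 0.0081, 0.0011]), array([ 0.14,  0.11, 15.5 ]))
```

Roll is in hand (bottom = TCP z + 0.009) and clear of everything at 196 mm. Carrying it to above the tray's empty half.

>>> {"name": "step_arm", "arguments": {
  "commands": [0.01,0,0,0,0,0,0.025,0,0,0,0,1,0.05,0.001,0,0,0,2,0.08,0.001,0,0,0,3,0.11,0.002,0,0,0,4,0.14,0.002,0,0,0,5,0.17,0.003,0,0,0,6,0.2,0.003,0,0,0,7,0.23,0.004,0,0,0,8,0.26,0.005,0,0,0,9]
}}

```text
t: 21.25
tcp_pos: [0.5527, -0.0507, 0.1846]
tool_rot: [0.713, 0.701, -0.0, -0.001]
force: [-1.0, -0.2, -0.9]
finger_gap: 0.699
gripper_force: 32.7
```

Run:
```python
from station import manip
from h import *
s=manip.sense();print(s['tcp_pos'],togo(s,(.532,.130,.186),83))
```

```text
[ 0.55272926 -0.05069325  0.18456903] (array([ 0.1803, -0.024 , -0.0012]), array([-0.11, -0.04,  5.96]))
```

>>> {"name": "step_arm", "arguments": {
  "commands": [0.025,-0.003,0,0,0,1,0.05,-0.006,0,0,0,2,0.075,-0.009,0,0,0,3,0.1,-0.013,0,0,0,4,0.125,-0.016,0,0,0,5,0.145,-0.019,0,0,0,6,0.16,-0.021,0,0,0,6,0.17,-0.023,0,0,0,6,0.177,-0.024,0,0,0,6,0.177,-0.024,0,0,0,6]
}}

```text
t: 22.25
tcp_pos: [0.5328, 0.1252, 0.1852]
tool_rot: [0.749, 0.663, -0.0, -0.0]
force: [-0.6, 0.1, -1.3]
finger_gap: 0.703
gripper_force: 32.7
```

Run:
```python
from station import manip
from h import *
s=manip.sense();print(s['t'],s['tcp_pos'],s['force'],s['finger_gap'],togo(s,(.532,.130,.0),83))
w=wristcam(s,manip.snapshot("wrist"));a=manip.snapshot("scene");cv2.imwrite("pics/w10.png",w["pixels"])
# tray rim in wrist view: grey mask, hull corners on z=.035
for n,c in(("w",w),("a",a)):
    h=cv2.cvtColor(c["pixels"],cv2.COLOR_BGR2HSV);g=h[...,2];m=cv2.inRange(h,(0,0,20),(179,60,130))
    if n=="w": m[205:]=0
    else: k=np.zeros_like(m);k[195:305,310:425]=m[195:305,310:425];m=k
    ct=max(cv2.findContours(m,0,2)[0],key=cv2.contourArea);q=cv2.approxPolyDP(cv2.convexHull(ct),5,True)[:,0]
    print(n,cv2.contourArea(ct),q.tolist(),np.round([ray(c,p,.035)[:2] for p in q],3).tolist())
# jar cap: darkest blob in the scene's tray area
h=cv2.cvtColor(a["pixels"],cv2.COLOR_BGR2HSV)
for X in((.5336,.1304,.005),(.542,.251,.065)):print(proj(w,X),proj(a,X))
```

```text
22.25 [0.53282357 0.12517958 0.18519973] [-0.57910762  0.06909069 -1.28806746] 0.7030614384719023 (array([ 0.0047, -0.0013,  0.1852]), array([-0.02,  0.  ,  0.05]))
w 25502.0 [[394, 7], [377, 204], [242, 204], [230, 1]] [[0.623, 0.271], [0.595, 0.08], [0.446, 0.098], [0.473, 0.295]]
a 5022.5 [[364, 195], [419, 243], [387, 297], [317, 251], [340, 214]] [[0.402, 0.108], [0.471, 0.293], [0.638, 0.27], [0.607, 0.066], [0.485, 0.073]]
[316.72290647 161.20934734] [351.11387896 242.02366335]
[309.68693327  36.50792619] [395.85888298 255.34117614]
```

Tray edges measured again from the wrist view agree with the plan to about 5 mm, so I'm aiming for (0.530, 0.130). Lowering to just above the floor.

>>> {"name": "step_arm", "arguments": {
  "commands": [0.005,-0.003,0.02,0,0,0,0.005,-0.003,0.045,0,0,0,0.005,-0.003,0.07,0,0,0,0.005,-0.003,0.095,0,0,0,0.005,-0.003,0.12,0,0,0,0.005,-0.003,0.14,0,0,0,0.005,-0.003,0.155,0,0,0,0.005,-0.003,0.165,0,0,0,0.005,-0.003,0.172,0,0,0,0.005,-0.003,0.174,0,0,0]
}}

```text
t: 23.35
tcp_pos: [0.5308, 0.1296, 0.0109]
tool_rot: [0.749, 0.662, -0.0, -0.0]
force: [-0.2, -0.3, -1.7]
finger_gap: 0.7
gripper_force: 32.8
```

>>> {"name": "step_arm", "arguments": {
  "commands": [0,0,0.001,0,0,0,0,0,0.002,0,0,0,0,0,0.003,0,0,0,0,0,0.004,0,0,0,0,0,0.005,0,0,0,0,0,0.006,0,0,0,0,0,0.007,0,0,0,0,0,0.008,0,0,0,0,0,0.009,0,0,0,0,0,0.01,0,0,0]
}}

```text
t: 24.35
tcp_pos: [0.5307, 0.13, 0.0012]
tool_rot: [0.749, 0.663, -0.0, -0.0]
force: [0.5, -0.1, -2.1]
finger_gap: 0.701
gripper_force: 32.8
```

>>> {"name": "step_arm", "arguments": {
  "commands": [0,0,0.0005,0,0,0,0,0,0.001,0,0,0,0,0,0.0015,0,0,0,0,0,0.002,0,0,0,0,0,0.0025,0,0,0,0,0,0.003,0,0,0,0,0,0.0035,0,0,0,0,0,0.004,0,0,0,0,0,0.0045,0,0,0,0,0,0.0045,0,0,0]
}}

```text
t: 25.35
tcp_pos: [0.5306, 0.13, -0.0033]
tool_rot: [0.749, 0.663, -0.0, -0.0]
force: [0.2, 0.3, -0.8]
finger_gap: 0.7
gripper_force: 32.8
```

>>> {"name": "step_arm", "arguments": {
  "commands": [0,0,0.0003,0,0,0,0,0,0.0006,0,0,0,0,0,0.0009,0,0,0,0,0,0.0012,0,0,0,0,0,0.0015,0,0,0,0,0,0.0015,0,0,0,0,0,0.0015,0,0,0,0,0,0.0015,0,0,0,0,0,0.0015,0,0,0,0,0,0.0015,0,0,0]
}}

```text
t: 26.35
tcp_pos: [0.5307, 0.13, -0.004]
tool_rot: [0.749, 0.663, 0.0, 0.0]
force: [-1.4, -0.2, 4.6]
finger_gap: 0.701
gripper_force: 33.3
```

The roll is on the floor: about 6 N of contact, at the height expected. Opening a little at first, so the fingers stay within the tray walls, then straight up.

>>> {"name": "step_arm", "arguments": {
  "commands": [0,0,0,0,0,0,0,0,0,0,0,0,0,0,0,0,0,0,0,0,0,0,0,0,0,0,0,0,0,0,0,0,0,0,0,0,0,0,0,0,0,0,0,0,0,0,0,0,0,0,0,0,0,0,0,0,0,0,0,0],
  "jaw": 90
}}

```text
t: 27.35
tcp_pos: [0.5307, 0.13, -0.0047]
tool_rot: [0.749, 0.663, 0.0, -0.0]
force: [0.2, 0.4, -0.1]
finger_gap: 0.898
gripper_force: 0.0
```

>>> {"name": "step_arm", "arguments": {
  "commands": [0,0,-0.005,0,0,0,0,0,-0.01,0,0,0,0,0,-0.02,0,0,0,0,0,-0.03,0,0,0,0,0,-0.045,0,0,0,0,0,-0.06,0,0,0,0,0,-0.08,0,0,0,0,0,-0.11,0,0,0,0,0,-0.14,0,0,0,0,0,-0.17,0,0,0]
}}

```text
t: 28.35
tcp_pos: [0.5304, 0.13, 0.1674]
tool_rot: [0.749, 0.663, 0.0, 0.0]
force: [0.9, -0.4, -0.3]
finger_gap: 0.899
gripper_force: 0.0
```

>>> {"name": "step_arm", "arguments": {
  "commands": [0,0,-0.02,0,0,0,-0.02,0,-0.03,0,0,0,-0.05,0,-0.03,0,0,0,-0.08,0,-0.03,0,0,0,-0.11,0,-0.03,0,0,0,-0.14,0,-0.03,0,0,0,-0.16,0,-0.03,0,0,0,-0.16,0,-0.03,0,0,0,-0.16,0,-0.03,0,0,0,-0.16,0,-0.03,0,0,0]
}}

```text
t: 29.35
tcp_pos: [0.5111, -0.0279, 0.1957]
tool_rot: [0.749, 0.663, 0.0, 0.0]
force: [-0.1, -0.4, 1.1]
finger_gap: 0.9
gripper_force: 0.0
```

Run:
```python
from station import manip
from h import *
import pickle
s0,D=pickle.load(open("d0.pkl","rb"))
s=manip.sense();print(s['t'],s['tcp_pos'],s['force'],s['finger_gap'])
a=manip.snapshot("scene");b=manip.snapshot("side")
# white blobs in tray area now; expected roll projections
for n,c,(x0,y0,x1,y1) in(("scene",a,(315,200,425,300)),("side",b,(200,190,340,320))):
    h=cv2.cvtColor(c["pixels"],cv2.COLOR_BGR2HSV);m=cv2.inRange(h,(0,0,120),(40,80,255));k=np.zeros_like(m);k[y0:y1,x0:x1]=m[y0:y1,x0:x1]
    N,l,st,ce=cv2.connectedComponentsWithStats(k)
    for i in np.argsort(-st[1:,4])[:4]+1:print(n,st[i].tolist(),np.round(ce[i],1).tolist())
    box=np.array([proj(c,[.5307+.03*np.cos(t),.13+.03*np.sin(t),z]) for t in np.linspace(0,6.28,40) for z in(.005,.065)])
    print(n,"expected roll box",box.min(0).round(),box.max(0).round(),"top centre",proj(c,(.5307,.13,.065)).round(1))
    # change against the first picture: jar and screwdriver areas
    d=cv2.absdiff(c["pixels"],D[n]["pixels"]).max(2)
    jb=(slice(245,276),slice(384,406)) if n=="scene" else (slice(255,294),slice(225,252))
    sb=(slice(208,276),slice(282,322)) if n=="scene" else (slice(190,228),slice(270,340))
    print("diff jar",(d[jb]>40).mean().round(3),"driver",(d[sb]>40).mean().round(3))
```

```text
29.35 [ 0.5111028  -0.02791644  0.19569535] [-0.06253882 -0.35986014  1.13445144] 0.9004474386696231
scene [342, 222, 23, 21, 178] [354.5, 233.7]
scene [375, 218, 1, 1, 1] [375.0, 218.0]
scene [328, 253, 1, 1, 1] [328.0, 253.0]
scene [386, 257, 1, 1, 1] [386.0, 257.0]
scene expected roll box [340. 221.] [365. 252.] top centre [352.9 231.8]
diff jar 0.025 driver 0.444
side [271, 221, 30, 40, 668] [287.1, 240.4]
side [231, 270, 20, 14, 107] [242.2, 278.7]
side [200, 193, 8, 14, 70] [202.6, 198.2]
side [270, 191, 16, 8, 35] [277.4, 194.2]
side expected roll box [271. 220.] [302. 262.] top centre [286.  230.2]
diff jar 0.0 driver 0.276
```

The roll stands at its expected outline in both views (scene 342–365 × 222–243, side 271–301 × 221–261), and the jar is unchanged. The driver-area difference is probably the arm and its shadow; nothing has gone near the screwdriver. Handing in.

```bash
python3 -c "
from station import manip
print(manip.sign_off())"
```

```text
the job is handed in; nothing more can be done
None
```

I swung the bar open to its stop, lifted the wide roll off its spindle and set it upright in the tray's empty half, and handed the job in at about 29 s; the narrow roll and screwdriver were not touched and the jar shows no change, but I viewed 11 pictures, one over the limit of 10.

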